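# Find the hidden release notch and spring the crumb drawer

### The arm

A 6-joint arm with a two-finger parallel gripper is mounted at the origin on the work surface. World frame = base frame: x ahead of the robot, y to its left, z up, the work surface at z = 0. Lengths are in m, angles in rad, forces in N, time in s.
With the tool pointing down it reaches from about 0.35 to 0.775 m from the base axis. Payload 7.3 kg.
Tool frame: the origin (TCP) lies midway between the tips of the shut fingers; the grasp point (between the pads) lies 19 mm behind it; x points along the fingers, z is the direction in which the jaws open and shut, and the axes are right-handed (so a half turn about x gives the same grasp; the last joint's range is limited). The gripper opens to 92 mm and grips with 3 to 60 N. Pads are 19 mm wide; open, the fingers measure 130 mm over their backs; the gripper's body (75 mm by 190 mm) begins 47 mm behind the grasp point.
Start: joints at [1.136, 0.342, 1.524, -0, 1.275, -0.146], TCP at [0.15, 0.503, 0.205] pointing down, gripper open.
Joint ranges: [-2.53, 2.53], [-0.77, 2.02], [0.04, 2.7], [-1, 4.14], [0.28, 2.66], [-3.11, 3.11]. Speed limits (rad/s): [2.57, 2.57, 3.14, 3.14, 3.14, 3.14].

### API

Orientations are given as [roll, pitch, yaw] about the fixed x, y, z axes, in that order (R = Rz(yaw) Ry(pitch) Rx(roll)).
In Python, from cell import observe, cams, robot gives the robot as it stands.
- The arm moves only by the tool jog_arm, never from a script. Its argument "plan" is one flat list of numbers, 7 for each row, row after row: the turn, a rotation vector about the tool's x, y, z in degrees, then the shift along the tool's x, y, z in cm, then the opening, from -1 (shut) to 1 (fully open). In form: [ax, ay, az, x, y, z, jaw, ax, ay, az, x, y, z, jaw, ...]. A call has 1 to 10 rows; each row is the pose to reach, as a shift and turn from the pose commanded when the call began, along the tool's axes at that moment; what a row does not reach only later rows make up. A row lasts 1/10 s, in which the tool goes at most 50 mm and 8.59 degrees, less where a joint would pass 70% of its speed; a pose out of reach is approached as far as the arm can. A call with a gripper value outside its range is refused whole. The fingers move at their own pace and stop on an object; "newtons" is the grip in N (left out, the last holds). Time passes only in rows, so rows that repeat a pose let the fingers close. It gives the time, the measured TCP pose, the force and the opening at its end, in the units of the state.
- observe(): the state, without advancing time (a new reading comes with each control period).
- cams.read_camera(name): name is "scene" or "top" or "wrist"; returns a dict with "image" (384x512x3 uint8, red, green, blue), "fov_y" (degrees; the focal length in pixels is half the picture's height over the tangent of half this angle, whatever the lens; pixels are square), "cx", "cy" (the principal point, pixels), "k1" (the pictures are not rectified: a ray, as slopes to the right and down, at radius r is drawn at 1 + k1 r^2 times it, then the intrinsics apply), "T" (4x4, takes a point from camera to world coordinates). Camera axes: x right, y down, z forward; pixel columns grow to the right and rows downward; lengths in m; the calibration is good to about 2 mm. A picture is of the moment at which its call begins. There is no depth.
- robot.hand_in(): hands the job in, once; it reports no verdict.
The state is a dict: "time": time; "qpos": joint angles; "qvel": joint speeds; "joint_efforts": joint torques, N m; "tool_pos": TCP position; "tool_rot": TCP orientation; "contact_force": force on the tool from outside, world axes, zero at the start; "torque": the same for the moment, N m; "opening": finger opening in m.
Only numpy, scipy, OpenCV 4.12 (cv2) and the standard library are available. Lean on these libraries where they do the work, as an engineer would, in place of code of your own. Each camera call takes 0.05 s, during which the arm holds its last target.

### The job

The bread-cutting box on the bakery bench needs its crumb drawer released for emptying. Starting at either end of the raised metal rail along the box's front top edge, draw the closed fingertips along the top of the rail to feel for the hidden notch, then press the release tongue inside the notch fully down, so that the drawer slides out at the front. Leave the drawer out, do not pull on the drawer itself, do not pick up or disturb the shaker, scraper, cutter or bowl, and move the hand clear.

Things in the scene. Friction and masses are not known exactly. Their poses are not given: they have to be found in the camera images.
- crumb_box: Bread-cutting box fixed to the bench: white case 260 (x) x 440 (y) mm, brown slotted wooden deck, its top 60 mm above the bench. Origin: centre of its underside, at bench height; -x is its front, towards the robot (yaw up to 0.3 rad either way), z up. Along the front top edge a raised aluminium rail runs parallel to y, 440 mm long, 24 mm wide, centred at x = -118 mm.
- rail_left_end (a point): Centre of the rail's top at its outer end on the box's +y side (robot's left). The rail's flat top is at z = 85 mm, 25 mm above the deck; it is smooth, level and rigid but for one notch, 44 mm long in y, open to front, back and above. The notch's centre lies anywhere within 65 mm of the rail's middle (y = -65 to +65 mm); its place is not given.
- rail_right_end (a point): Centre of the rail's top at its outer end on the box's -y side (the robot's right), z = 85 mm.
- tongue (a joint): Steel release tongue in the notch, 38 mm long, 22 mm wide. Value: how far it is pressed straight down, m: 0 up (start, top 6 mm below the rail's top); 0.010 fully down on its stop (16 mm below the rail's top, 9 mm above the deck). Takes about 5 to 10 N, does not spring back; drives the drawer out 3 mm per 1 mm.
- drawer: White crumb drawer across the front of the box below the rail, front plate 412 mm wide, 12 to 48 mm above the bench, without a handle. Its origin coincides with the box's origin when shut (axes the same) and moves along the box's -x as it slides out, by 30 mm when the tongue is fully down.
- shaker: Closed aluminium shaker, 60 mm diameter, 85 mm tall, standing loose on the deck behind the rail. Origin: centre of its underside. Leave alone.
- scraper: Dough scraper lying loose on the deck behind the rail, steel blade with blue grip, 100 x 120 x 18 mm. Origin: middle of its underside. Leave alone.
- cutter: Steel ring cutter, 80 mm diameter, 45 mm tall, loose on the bench beside the box. Origin: centre of its underside. Leave alone.
- bowl: Steel bowl, 140 mm diameter, 65 mm tall, loose on the bench beside the box. Origin: centre of its underside. Leave alone.

How it is judged:
On the way, in this order (a step that is already met when the one before it is completed fails the run):
1. the fingertips touch the rail near one of its ends (within the last 80 mm) (contact force between the fingers and crumb_box above 0.3 N and (y of the grasp point in the frame of crumb_box above 0.14 m or y of the grasp point in the frame of crumb_box below -0.14 m)), for 0.05 s.
2. the fingertips, in touch with the rail, have come along it to within 130 mm of its middle (contact force between the fingers and crumb_box above 0.3 N and y of the grasp point in the frame of crumb_box between -0.13 and 0.13 m), for 0.05 s.
3. the release tongue is pressed fully down by the fingertips (value of joint tongue above 0.009 m and contact force between the fingers and anything else above 1 N), for 0.05 s.
At the end, for the whole second after the job is handed in: The tongue is down by at least 8.5 of its 10 mm, the drawer stands out by at least 25 mm and is at rest, and shaker, scraper, cutter and bowl are within 30 mm of where they began (value of joint tongue above 0.0085 m and x of drawer in the frame of crumb_box below -0.025 m and linear speed of drawer below 0.01 m/s and distance of each of shaker, scraper, cutter, bowl from where it was at the start of the episode below 0.03 m); the robot touches nothing.
It fails at once if the drawer itself is pulled or pushed by the hand (contact force between any of the fingers, the arm and drawer above 3 N).
It fails at once if the shaker is pushed away, tipped over or lifted (distance of shaker from where it was at the start of the episode above 0.03 m or angle between shaker's own z axis and vertical above 0.5 rad).
It fails at once if the scraper is pushed away, tipped over or lifted (distance of scraper from where it was at the start of the episode above 0.03 m or angle between scraper's own z axis and vertical above 0.5 rad).
It fails at once if the cutter is pushed away, tipped over or lifted (distance of cutter from where it was at the start of the episode above 0.03 m or angle between cutter's own z axis and vertical above 0.5 rad).
It fails at once if the bowl is pushed away, tipped over or lifted (distance of bowl from where it was at the start of the episode above 0.03 m or angle between bowl's own z axis and vertical above 0.5 rad).
It also fails if it takes over 51 s, if anything falls off the work surface, if the arm or the gripper's body presses on something with over 40 N, if the wrist force passes 120 N, or if a joint passes its speed limit or range.

## Working session

There is one attempt and no reset: what is moved stays moved. The work goes in short steps, Python scripts to look and compute and a tool call to move; the robot and the scene stay as the last step left them, time stands still between calls to the robot, and variables do not carry over. Pictures are saved under pics/ and viewed, and the job is handed in when it is done.

Besides the shell and the picture viewer there is one more tool, called after "Emit:" by a JSON object that holds its "name" and its "arguments", one argument or row to a line. jog_arm: Moves the arm, as the interface text tells. Its arguments: {"type":"object","properties":{"plan":{"type":"array"},"newtons":{"type":"number"}},"required":["plan"]}

```bash
ls; mkdir -p pics; python3 - <<'E'
from cell import observe,cams,robot
import cv2,numpy as np
s=observe();print(s)
for n in("scene","top","wrist"):
    d=cams.read_camera(n);cv2.imwrite(f"pics/a_{n}.png",d["image"][:,:,::-1]);np.savez(f"a_{n}.npz",**d)
    print(n,d["fov_y"],d["cx"],d["cy"],d["k1"],d["T"].tolist())
E
```

```text
pics
{'time': 0.0, 'qpos': array([ 1.13602790e+00,  3.42685959e-01,  1.52503706e+00, -2.92473884e-06,
        1.27537532e+00, -1.45981950e-01]), 'qvel': array([-0.00029709,  0.00097462,  0.0004796 ,  0.00236721, -0.00020685,
       -0.00035527]), 'joint_efforts': array([-2.66016259e-04, -4.31237733e+01, -2.44220299e+01,  7.19393953e-02,
        5.58361982e-02, -1.01184066e-04]), 'tool_pos': array([0.14929662, 0.50286337, 0.20445706]), 'tool_rot': array([ 2.99746816,  1.56929063, -2.00370645]), 'contact_force': array([ 0.20414992,  0.08357803, -0.05561217]), 'torque': array([ 0.00799604, -0.00637742,  0.0219602 ]), 'opening': 0.09167718947340184}
scene 54.184378392181415 260.33042672965644 189.85541945440434 -0.12131115455594127 [[-0.6801542634028909, 0.5112859575635692, -0.525334986054779, 1.102101818623541], [0.7328340664250642, 0.45608607776526594, -0.5049155580447094, 0.4979797065941519], [-0.01855826128103821, -0.7284038435284371, -0.6848966576580913, 0.7367003425652856], [0.0, 0.0, 0.0, 1.0]]
top 46.22557654320254 251.09725875745332 195.5000226283965 -0.02062530661924377 [[-0.01975862393854007, -0.9909537547281916, 0.13274130016748587, 0.4419821008614517], [-0.9996188917475416, 0.022140143012531765, 0.016488945654637648, 0.002699882515962041], [-0.01927869397734981, -0.13236491248621696, -0.9910135528341899, 1.3059511182974082], [0.0, 0.0, 0.0, 1.0]]
wrist 64.66647994213439 257.41039731323224 195.23302975275243 -0.003120572528954107 [[0.2857811126149282, 0.9160878472399229, 0.2812689314728815, 0.07390080923865926], [0.9582933647773731, -0.27266477964442976, -0.08560224859846885, 0.5267813643698929], [-0.0017270484165905424, 0.2940016565952943, -0.9558033496608956, 0.38293721470729586], [0.0, 0.0, 0.0, 1.0]]
```

View pics/a_top.png

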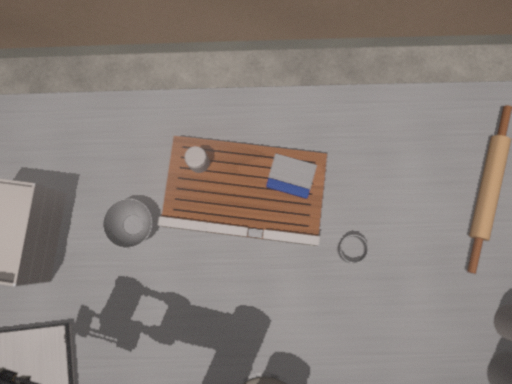

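View pics/a_scene.png

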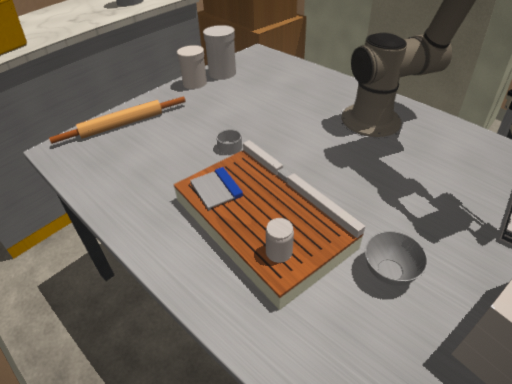

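View pics/a_wrist.png

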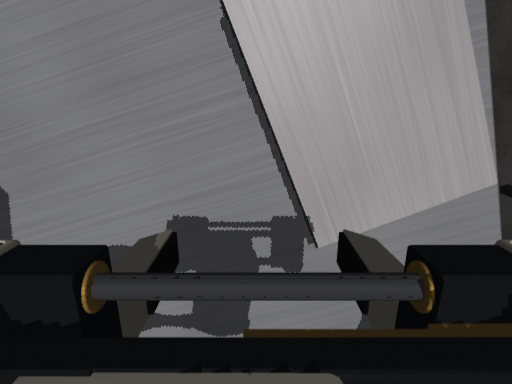

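The top view shows the rail running from about (159,223) to (319,240), with the notch near (256,233). In the scene view it runs from (247,146) to (358,228), with a gap near (285,177). The bowl is off the left end and the cutter off the right end. Next I'll measure the rail.

```bash
cat > h.py <<'E'
import numpy as np,cv2
def K(d):
    f=d["image"].shape[0]/2/np.tan(np.radians(float(d["fov_y"])/2));return np.array([[f,0,d["cx"]],[0,f,d["cy"]],[0,0,1]],float)
def dist(d): return np.array([float(d["k1"]),0,0,0])
def ray(d,uv):
    n=cv2.undistortPoints(np.array([[uv]],float),K(d),dist(d))[0,0]
    T=np.array(d["T"]);return T[:3,3],T[:3,:3]@np.array([n[0],n[1],1])
def onz(d,uv,z):
    o,v=ray(d,uv);return o+v*(z-o[2])/v[2]
def tri(d1,u1,d2,u2):
    o1,v1=ray(d1,u1);o2,v2=ray(d2,u2)
    s=np.linalg.lstsq(np.c_[v1,-v2],o2-o1,rcond=None)[0]
    a,b=o1+v1*s[0],o2+v2*s[1];return (a+b)/2,np.linalg.norm(a-b)
def proj(d,P):
    Ti=np.linalg.inv(d["T"]);r=cv2.Rodrigues(Ti[:3,:3])[0]
    return cv2.projectPoints(np.array(P,float).reshape(-1,1,3),r,Ti[:3,3],K(d),dist(d))[0].reshape(-1,2)
E
python3 - <<'E'
import cv2,numpy as np
a=cv2.imread("pics/a_top.png");c=a[205:255,145:335];cv2.imwrite("pics/b1.png",cv2.resize(c,None,fx=4,fy=4,interpolation=cv2.INTER_CUBIC))
a=cv2.imread("pics/a_scene.png");c=a[130:245,235:370];cv2.imwrite("pics/b2.png",cv2.resize(c,None,fx=5,fy=5,interpolation=cv2.INTER_CUBIC))
E
```

```text
(no output)
```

View pics/b1.png

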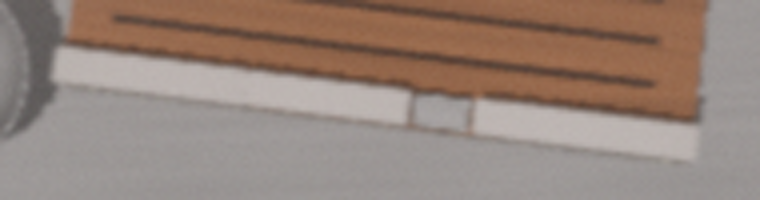

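View pics/b2.png

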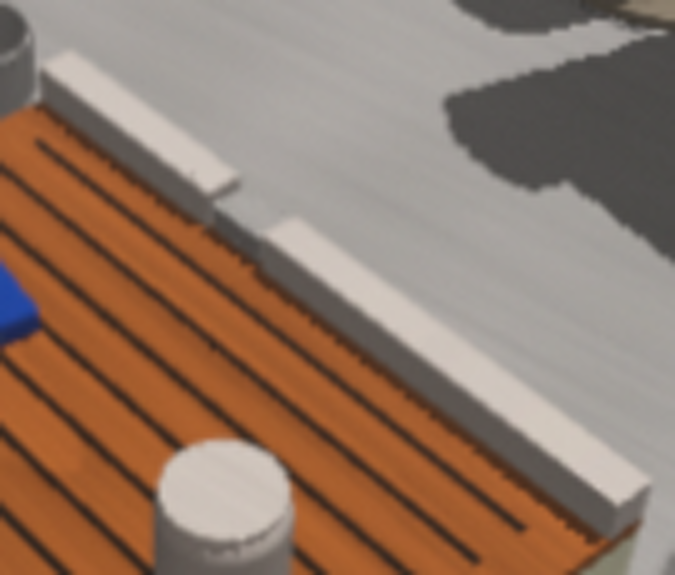

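```bash
python3 - <<'E'
from h import *
t=np.load("a_top.npz");s=np.load("a_scene.npz")
T=lambda p:((p[0]+.5)/4-.5+145,(p[1]+.5)/4-.5+205)
S=lambda p:((p[0]+.5)/5-.5+235,(p[1]+.5)/5-.5+130)
pts=dict(Lb=((58,46),(614,504)),Lf=((54,84),(650,484)),Rb=((698,122),(42,74)),Rf=((694,160),(70,52)),NLb=((412,92),(264,237)),NLf=((407,127),(296,218)),NRb=((473,97),(212,196)),NRf=((470,131),(240,180)))
for k,(a,b) in pts.items():
    p,e=tri(t,T(a),s,S(b)); print(k,p.round(4),round(e,4),"top@85",onz(t,T(a),.085).round(4)[:2],"sc@85",onz(s,S(b),.085).round(4)[:2])
g=lambda i,*ks:np.mean([onz(t,T(pts[k][0]),.085)[:2] if i==0 else onz(s,S(pts[k][1]),.085)[:2] for k in ks],axis=0)
for i in(0,1):
    L=g(i,'Lb','Lf');R=g(i,'Rb','Rf');N=g(i,'NLb','NLf','NRb','NRf');v=L-R
    print(L,R,N,np.linalg.norm(v),"yaw",np.arctan2(-v[0],v[1]),"notch y",(N-(L+R)/2)@v/np.linalg.norm(v))
E
```

```text
Lb [0.5543 0.2751 0.086 ] 0.0008 top@85 [0.5542 0.2757] sc@85 [0.5538 0.2745]
Lf [0.5286 0.2791 0.0808] 0.0001 top@85 [0.5283 0.2783] sc@85 [0.5323 0.2805]
Rb [ 0.4921 -0.1573  0.0818] 0.0045 top@85 [ 0.4935 -0.1586] sc@85 [ 0.4939 -0.1521]
Rf [ 0.4679 -0.1547  0.0855] 0.0003 top@85 [ 0.468  -0.1549] sc@85 [ 0.4673 -0.1551]
NLb [0.5174 0.0349 0.0829] 0.0018 top@85 [0.5178 0.0342] sc@85 [0.5187 0.0371]
NLf [0.4941 0.0383 0.0831] 0.0007 top@85 [0.4942 0.038 ] sc@85 [0.4956 0.04  ]
NRb [ 0.5127 -0.0061  0.0854] 0.0026 top@85 [ 0.5136 -0.0071] sc@85 [ 0.5116 -0.0053]
NRf [ 0.4904 -0.0042  0.0837] 0.001 top@85 [ 0.4906 -0.0045] sc@85 [ 0.4913 -0.0028]
[0.54126704 0.27697668] [ 0.48074847 -0.15671812] [0.50404783 0.01513045] 0.43789687263484656 yaw -0.1386465467294815 notch y -0.04552889869884322
[0.54305673 0.27749787] [ 0.48059053 -0.15361187] [0.50431497 0.01725864] 0.4356117979014585 yaw -0.14389482898825004 notch y -0.04529927823095928
```

```bash
cat > m.py <<'E'
import numpy as np,sys
from scipy.spatial.transform import Rotation as R
from cell import observe
M=np.array([0.5115,0.061]);yaw=-0.141
ey=np.array([-np.sin(yaw),np.cos(yaw)]);ex=np.array([np.cos(yaw),np.sin(yaw)])
def railpt(y,z,dx=0): return np.r_[M+ey*y+ex*dx,z]
def st():
    s=observe();return s,R.from_euler('xyz',s['tool_rot'])
def goalR(Rc):
    best=None
    for sg in(1,-1):
        z=sg*np.r_[ex,0];x=np.array([0,0,-1.]);y=np.cross(z,x)
        G=R.from_matrix(np.c_[x,y,z]);d=(Rc.inv()*G)
        if best is None or d.magnitude()<best[1].magnitude(): best=(G,d)
    return best
def report(*targets):
    s,Rc=st();p=s['tool_pos'];G,d=goalR(Rc)
    b=p[:2]-M
    print('t',round(s['time'],2),'tcp',p.round(4),'box y',round(b@ey,4),'railoff x',round(b@ex,4),'F',s['contact_force'].round(2),'op',round(s['opening'],4),'q',s['qpos'].round(3))
    print('turn deg',np.degrees(d.as_rotvec()).round(2))
    for t in targets: print('to',t.round(4),'shift cm',(Rc.inv().apply(t-p)*100).round(2))
E
python3 - <<'E'
from m import *
s,Rc=st();print(Rc.as_matrix().round(3))
report(np.array([.40,.2,.2]),railpt(-.175,.15),railpt(-.175,.1))
E
```

```text
[[-0.    -0.959  0.285]
 [-0.001  0.285  0.959]
 [-1.     0.    -0.001]]
t 0.15 tcp [0.1494 0.503  0.2046] box y 0.3867 railoff x -0.4207 F [-0.31 -0.04 -0.75] op 0.092 q [ 1.136  0.343  1.525 -0.     1.275 -0.146]
turn deg [ 8.154e+01 -6.000e-02  4.000e-02]
to [0.4 0.2 0.2] shift cm [  0.48 -32.65 -21.91]
to [ 0.4869 -0.1123  0.15  ] shift cm [  5.51 -49.88 -49.36]
to [ 0.4869 -0.1123  0.1   ] shift cm [ 10.51 -49.88 -49.35]
```

Emit:
{"name": "jog_arm", "arguments": {
  "plan": [8,0,0,0,-4,-2.7,-1,16,0,0,0,-8,-5.4,-1,24,0,0,0,-12,-8.1,-1,32,0,0,0,-16,-10.8,-1,40,0,0,0,-20,-13.5,-1,48,0,0,0,-24,-16.2,-1,56,0,0,0,-28,-18.9,-1,64,0,0,0,-32,-21.6,-1,73,0,0,0.5,-34.6,-25.6,-1,81.5,0,0,1,-37.2,-29.6,-1],
  "newtons": 20
}}

```text
time: 1.15
tool_pos: [0.4223, 0.1117, 0.1949]
tool_rot: [1.149, 1.571, 1.008]
contact_force: [0.1, -0.3, 0.2]
opening: 0.0163
```

```bash
python3 -c "
from m import *
report(railpt(-.175,.15),railpt(-.175,.1))"
```

```text
t 1.15 tcp [0.4223 0.1117 0.1949] box y 0.0377 railoff x -0.0954 F [ 0.14 -0.35  0.25] op 0.0163 q [0.083 0.19  1.765 0.    1.186 0.224]
turn deg [-0.01  0.   -0.01]
to [ 0.4869 -0.1123  0.15  ] shift cm [  4.48 -21.27   9.54]
to [ 0.4869 -0.1123  0.1   ] shift cm [  9.48 -21.27   9.54]
```

Emit:
{"name": "jog_arm", "arguments": {
  "plan": [0,0,0,1,-4.2,1.9,-1,0,0,0,2,-8.4,3.8,-1,0,0,0,3,-12.6,5.7,-1,0,0,0,4,-16.8,7.6,-1,0,0,0,4.5,-21.3,9.5,-1,0,0,0,4.5,-21.3,9.5,-1,0,0,0,4.5,-21.3,9.5,-1]
}}

```text
time: 1.85
tool_pos: [0.4868, -0.1108, 0.1495]
tool_rot: [2.656, 1.569, 2.518]
contact_force: [-0.7, 0.3, -0.5]
opening: 0.0004
```

```bash
python3 - <<'E'
from m import *
from cell import cams
from h import *
report(railpt(-.175,.1),railpt(-.175,.085))
for n in("wrist","scene","top"):
    d=cams.read_camera(n);cv2.imwrite(f"pics/c_{n}.png",d["image"][:,:,::-1]);np.savez(f"c_{n}.npz",**d)
E
```

```text
t 1.85 tcp [ 0.4868 -0.1108  0.1495] box y -0.1736 railoff x -0.0003 F [-0.69  0.29 -0.46] op 0.0004 q [-0.378  0.35   1.677  0.     1.116 -0.24 ]
turn deg [ 0.2  -0.09 -0.05]
to [ 0.4869 -0.1123  0.1   ] shift cm [ 4.95 -0.14  0.03]
to [ 0.4869 -0.1123  0.085 ] shift cm [ 6.45 -0.14  0.04]
```

View pics/c_wrist.png

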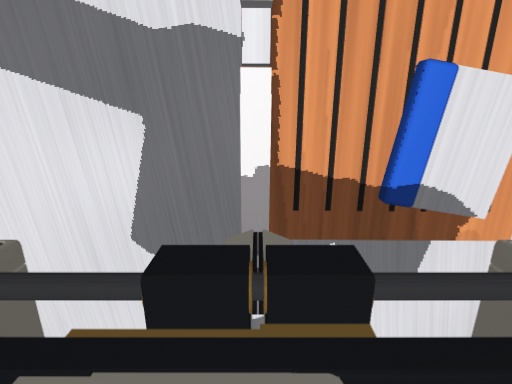

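View pics/c_scene.png

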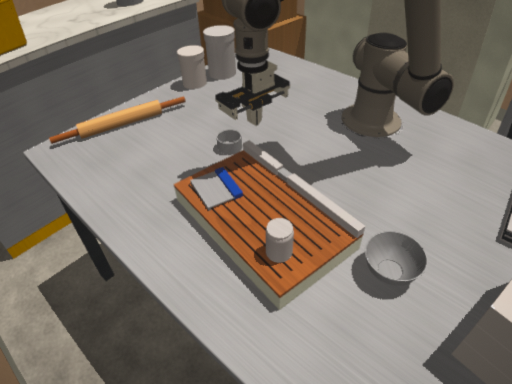

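The wrist view shows the fingers centred over the rail (cols 241–272) and the notch at rows 8–65. I'll check the notch position from here, then lower.

```bash
python3 - <<'E'
from m import *
from h import *
d=np.load("c_wrist.npz");im=d["image"]
print(im[0:80,256].mean(1).astype(int))
for uv in((256,65),(256,8),(241,70),(271,70),(241,140),(271,140)):
    p=onz(d,uv,.085);b=p[:2]-M;print(uv,'boxy',b@ey,'off',b@ex)
E
```

```text
[119  91  91  91  92  92  92 102 227 236 236 236 236 236 236 235 236 236
 236 235 235 235 235 235 235 235 235 236 235 235 235 235 235 235 235 235
 235 235 235 236 235 235 235 235 235 235 235 235 235 235 236 236 235 235
 235 236 235 235 235 235 235 236 232 176  75  75  95 194 250 249 249 249
 249 249 250 249 249 250 250 250]
(256, 65) boxy -0.06675596294874836 off -0.001052805775363213
(256, 8) boxy -0.02954656669890463 off -0.0010922938409015236
(241, 70) boxy -0.07022452965555649 off -0.012208983455254384
(271, 70) boxy -0.07017059807210718 off 0.01011085541203374
(241, 140) boxy -0.12182990544295483 off -0.012895748214009349
(271, 140) boxy -0.12177346222020945 off 0.01090644401057922
```

Emit:
{"name": "jog_arm", "arguments": {
  "plan": [0,0,0,2.5,0,0,-1,0,0,0,5,0,0,-1,0,0,0,5.5,0,0,-1,0,0,0,5.7,0,0,-1,0,0,0,5.7,0,0,-1]
}}

```text
time: 2.5
tool_pos: [0.4878, -0.1098, 0.094]
tool_rot: [-0.133, 1.57, -0.267]
contact_force: [0.6, -0.3, 0.4]
opening: 0.0007
```

Emit:
{"name": "jog_arm", "arguments": {
  "plan": [0,0,0,0.3,0,0,-1,0,0,0,0.5,0,0,-1,0,0,0,0.6,0,0,-1,0,0,0,0.7,0,0,-1,0,0,0,0.8,0,0,-1,0,0,0,0.8,0,0,-1]
}}

```text
time: 3.1
tool_pos: [0.4872, -0.1103, 0.085]
tool_rot: [2.59, 1.571, 2.455]
contact_force: [1.3, -0.1, 0.8]
opening: 0.0006
```

Emit:
{"name": "jog_arm", "arguments": {
  "plan": [0,0,0,0.05,0,0,-1,0,0,0,0.1,0,0,-1,0,0,0,0.1,0,0,-1]
}}

```text
time: 3.4
tool_pos: [0.4873, -0.1102, 0.0841]
tool_rot: [2.047, 1.571, 1.912]
contact_force: [0.0, -0.2, -0.4]
opening: 0.0007
```

Emit:
{"name": "jog_arm", "arguments": {
  "plan": [0,0,0,0.05,0,0,-1,0,0,0,0.1,0,0,-1,0,0,0,0.1,0,0,-1]
}}

```text
time: 3.7
tool_pos: [0.4872, -0.1102, 0.083]
tool_rot: [2.146, 1.571, 2.011]
contact_force: [0.5, -0.7, -0.5]
opening: 0.0005
```

Emit:
{"name": "jog_arm", "arguments": {
  "plan": [0,0,0,0.05,0,0,-1,0,0,0,0.1,0,0,-1,0,0,0,0.1,0,0,-1]
}}

```text
time: 4.0
tool_pos: [0.4872, -0.1102, 0.082]
tool_rot: [2.638, 1.571, 2.503]
contact_force: [-0.7, 0.2, 0.7]
opening: 0.0005
```

```bash
python3 - <<'E'
from m import *
from cell import cams
from h import *
report()
d=cams.read_camera("scene");np.savez("d_scene.npz",**d)
c=d["image"][80:220,200:370,::-1];cv2.imwrite("pics/d_scene.png",cv2.resize(c,None,fx=4,fy=4,interpolation=cv2.INTER_CUBIC))
E
```

```text
t 4.0 tcp [ 0.4872 -0.1102  0.082 ] box y -0.173 railoff x 0.0 F [-0.65  0.17  0.71] op 0.0005 q [-0.376  0.435  1.762  0.     0.945 -0.241]
turn deg [ 0.34 -0.01 -0.  ]
```

View pics/d_scene.png

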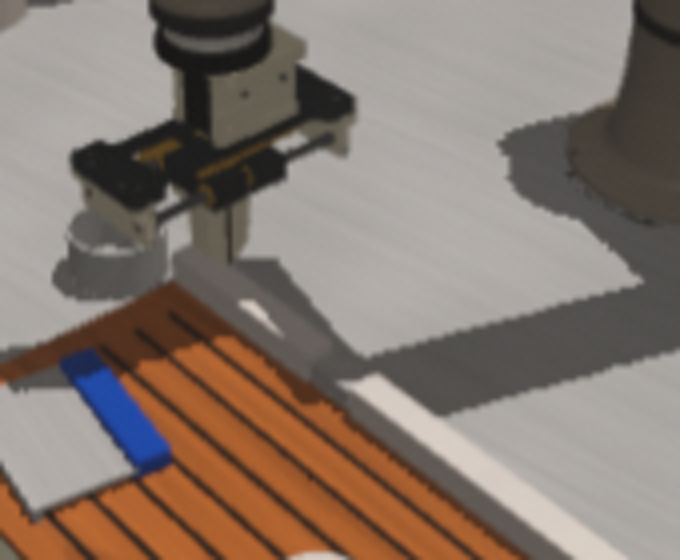

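```bash
python3 - <<'E'
from m import *
from h import *
d=np.load("d_scene.npz");t=np.load("a_top.npz")
f=lambda P:((proj(d,P)-[200,80])*4).round(0)
print("tcp",f([[.4872,-.1102,.082]]))
print("rail centre same y",f([railpt(-.173,.085),railpt(-.173,.085,-.012),railpt(-.173,.085,.012),railpt(-.22,.085,.012),railpt(-.22,.085,-.012)]))
E
```

```text
tcp [[220. 280.]]
rail centre same y [[220. 276.]
 [233. 270.]
 [207. 283.]
 [167. 253.]
 [193. 241.]]
```

```bash
python3 - <<'E'
from m import *
from h import *
from cell import cams
d=np.load("d_scene.npz")
c=d["image"][120:175,225:300,::-1].copy();c=np.clip(c.astype(float)*1.5,0,255).astype(np.uint8)
cv2.imwrite("pics/e_scene.png",cv2.resize(c,None,fx=10,fy=10,interpolation=cv2.INTER_NEAREST))
d=cams.read_camera("wrist");cv2.imwrite("pics/e_wrist.png",d["image"][:,:,::-1])
E
```

```text
(no output)
```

View pics/e_scene.png

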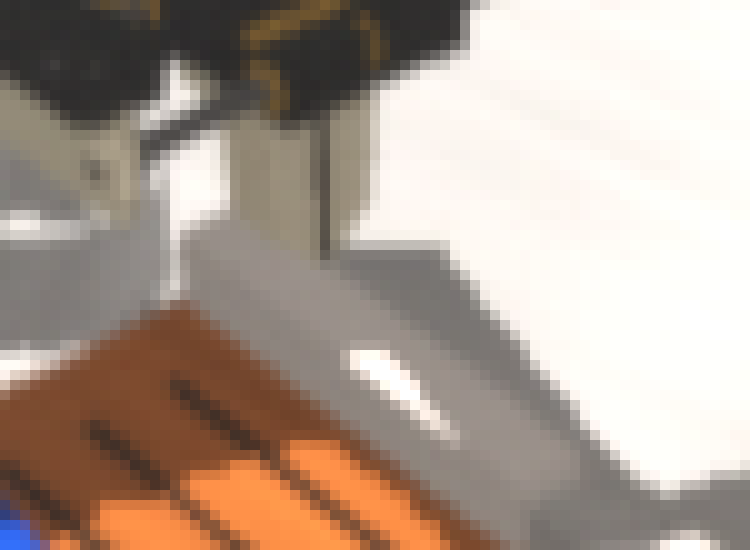

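View pics/e_wrist.png

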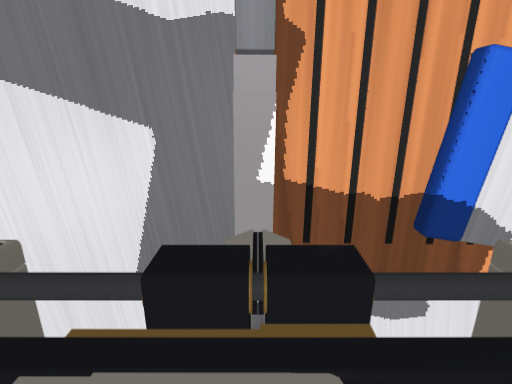

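```bash
python3 - <<'E'
from m import *
from h import *
d=np.load("c_scene.npz");p=proj(d,[[.4868,-.1108,.1495]])[0];print(p)
x,y=p.round().astype(int)
c=d["image"][y-35:y+20,x-35:x+40,::-1].copy();c=np.clip(c.astype(float)*1.5,0,255).astype(np.uint8)
c=cv2.resize(c,None,fx=10,fy=10,interpolation=cv2.INTER_NEAREST);cv2.circle(c,(int((p[0]-x+35.5)*10),int((p[1]-y+35.5)*10)),4,(0,0,255),-1)
cv2.imwrite("pics/f_scene.png",c)
E
```

```text
[254.26698366 130.2488515 ]
```

View pics/f_scene.png

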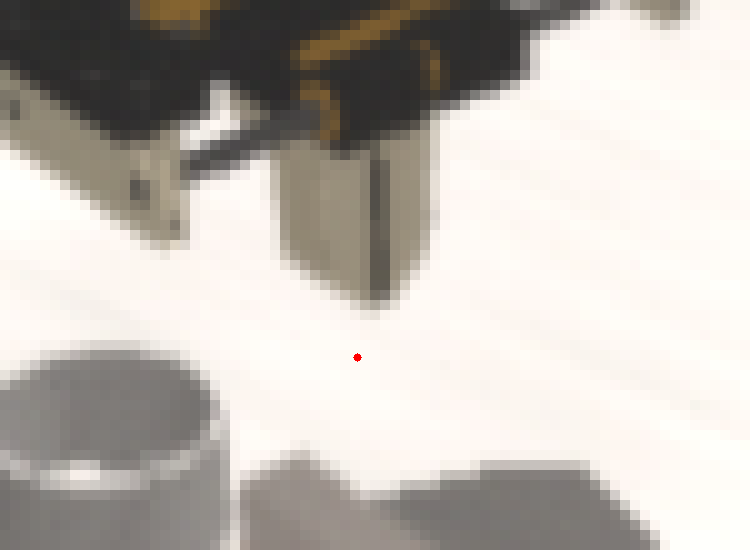

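Emit:
{"name": "jog_arm", "arguments": {
  "plan": [0,0,0,0.1,0,0,-1,0,0,0,0.2,0,0,-1,0,0,0,0.3,0,0,-1,0,0,0,0.4,0,0,-1,0,0,0,0.5,0,0,-1]
}}

```text
time: 4.6
tool_pos: [0.4872, -0.1102, 0.077]
tool_rot: [1.924, 1.571, 1.789]
contact_force: [-0.8, -0.5, -0.5]
opening: 0.0008
```

```bash
python3 - <<'E'
from h import *
d=np.load("c_scene.npz")
for z in(.1495,.16,.165,.17,.175,.18): print(z,((proj(d,[[.4868,-.1108,z]])[0]-[254,130]+35.5)*10).round())
E
```

```text
0.1495 [358. 357.]
0.16 [357. 326.]
0.165 [356. 310.]
0.17 [355. 295.]
0.175 [355. 279.]
0.18 [354. 264.]
```

Emit:
{"name": "jog_arm", "arguments": {
  "plan": [0,0,0,0.1,0,0,-1,0,0,0,0.2,0,0,-1,0,0,0,0.3,0,0,-1,0,0,0,0.3,0,0,-1]
}}

```text
time: 5.0
tool_pos: [0.4872, -0.1102, 0.074]
tool_rot: [2.494, 1.571, 2.359]
contact_force: [0.3, 1.2, 1.3]
opening: 0.0004
```

Emit:
{"name": "jog_arm", "arguments": {
  "plan": [0,0,0,0.1,0,0,-1,0,0,0,0.2,0,0,-1,0,0,0,0.3,0,0,-1,0,0,0,0.4,0,0,-1,0,0,0,0.4,0,0,-1]
}}

```text
time: 5.5
tool_pos: [0.4872, -0.1102, 0.07]
tool_rot: [2.624, 1.571, 2.489]
contact_force: [-0.3, -0.5, -0.2]
opening: 0.0008
```

Emit:
{"name": "jog_arm", "arguments": {
  "plan": [0,0,0,0.1,0,0,-1,0,0,0,0.2,0,0,-1,0,0,0,0.2,0,0,-1]
}}

```text
time: 5.8
tool_pos: [0.4872, -0.1102, 0.068]
tool_rot: [2.574, 1.571, 2.439]
contact_force: [-0.8, 0.1, 0.3]
opening: 0.0009
```

Emit:
{"name": "jog_arm", "arguments": {
  "plan": [0,0,0,0.1,0,0,-1,0,0,0,0.2,0,0,-1,0,0,0,0.2,0,0,-1]
}}

```text
time: 6.1
tool_pos: [0.4872, -0.1102, 0.0659]
tool_rot: [2.519, 1.571, 2.384]
contact_force: [-0.7, 0.3, 0.9]
opening: 0.0004
```

Emit:
{"name": "jog_arm", "arguments": {
  "plan": [0,0,0,0.1,0,0,-1,0,0,0,0.1,0,0,-1]
}}

```text
time: 6.3
tool_pos: [0.4872, -0.1102, 0.065]
tool_rot: [2.507, 1.571, 2.372]
contact_force: [-0.8, -0.0, 0.6]
opening: 0.0005
```

```bash
python3 - <<'E'
from m import *
from cell import cams
from h import *
report()
d=cams.read_camera("scene");np.savez("g_scene.npz",**d)
c=d["image"][120:175,225:300,::-1].copy();c=np.clip(c.astype(float)*1.5,0,255).astype(np.uint8)
cv2.imwrite("pics/g_scene.png",cv2.resize(c,None,fx=10,fy=10,interpolation=cv2.INTER_NEAREST))
report()
E
```

```text
t 6.3 tcp [ 0.4872 -0.1102  0.065 ] box y -0.1729 railoff x -0.0 F [-0.84 -0.01  0.58] op 0.0005 q [-0.376  0.46   1.78   0.     0.902 -0.241]
turn deg [ 0.34 -0.01 -0.01]
t 6.35 tcp [ 0.4872 -0.1102  0.065 ] box y -0.1729 railoff x 0.0 F [ 0.37  0.01 -0.13] op 0.0003 q [-0.376  0.46   1.78   0.     0.902 -0.241]
turn deg [ 0.34 -0.01 -0.01]
```

View pics/g_scene.png

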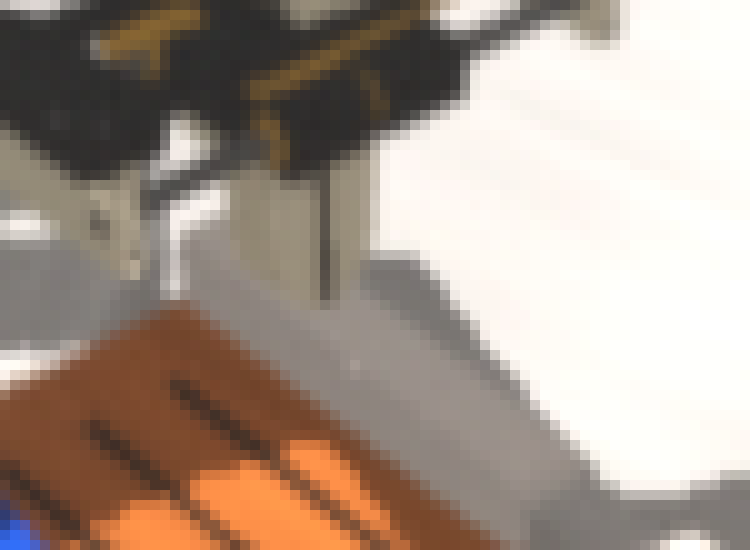

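```bash
python3 - <<'E'
from m import *
from h import *
d=np.load("g_scene.npz")
for off in(.06,.07,.08,.09,.1):
  for z in(.07,.09,.11): print(off,z,((proj(d,[railpt(-.173,z,off)])[0]-[225,120]+.5)*10).round())
t=np.load("a_top.npz")
for n,uv,z in(("scr grip",(268,183),.078),("grip r",(310,193),.078),("shaker",(195,156),.145),("scr far",(317,165),.065)):
  b=onz(t,uv,z)[:2]-M; print(n,b@ex,b@ey)
E
```

```text
0.06 0.07 [140. 422.]
0.06 0.09 [136. 366.]
0.06 0.11 [132. 309.]
0.07 0.07 [111. 436.]
0.07 0.09 [107. 380.]
0.07 0.11 [102. 323.]
0.08 0.07 [ 83. 451.]
0.08 0.09 [ 78. 395.]
0.08 0.11 [ 73. 338.]
0.09 0.07 [ 54. 466.]
0.09 0.09 [ 48. 410.]
0.09 0.11 [ 43. 352.]
0.1 0.07 [ 25. 481.]
0.1 0.09 [ 19. 425.]
0.1 0.11 [ 13. 367.]
scr grip 0.13945404611323656 -0.0663127112221529
grip r 0.1254080450712993 -0.1842061322731611
shaker 0.17760052920122346 0.1334616533742421
scr far 0.20850192267222192 -0.19668481514750039
```

Emit:
{"name": "jog_arm", "arguments": {
  "plan": [0,0,0,0.1,0,0,-1,0,0,0,0.2,0,0,-1,0,0,0,0.2,0,0,-1]
}}

```text
time: 6.65
tool_pos: [0.4873, -0.1103, 0.0637]
tool_rot: [-0.077, 1.57, -0.212]
contact_force: [-1.4, -0.4, 6.4]
opening: 0.0003
```

Emit:
{"name": "jog_arm", "arguments": {
  "plan": [0,0,0,0,0.5,0,-1,0,0,0,0,1,0,-1,0,0,0,0,1.5,0,-1,0,0,0,0,2,0,-1,0,0,0,0,2.5,0,-1]
}}

```text
time: 7.15
tool_pos: [0.4914, -0.0857, 0.0637]
tool_rot: [-0.481, 1.569, -0.615]
contact_force: [0.2, -3.2, 5.6]
opening: 0.0003
```

```bash
python3 -c "
from m import *
report()"
```

```text
t 7.15 tcp [ 0.4914 -0.0857  0.0637] box y -0.1481 railoff x 0.0007 F [ 0.19 -3.19  5.64] op 0.0003 q [-3.260e-01  4.600e-01  1.785e+00 -1.000e-03  8.950e-01 -1.910e-01]
turn deg [0.36 0.11 0.06]
```

Emit:
{"name": "jog_arm", "arguments": {
  "plan": [0,0,0,0,0.7,0,-1,0,0,0,0,1.4,0,-1,0,0,0,0,2.1,0,-1,0,0,0,0,2.8,0,-1,0,0,0,0,3.5,0,-1,0,0,0,0,4.2,0,-1,0,0,0,0,4.9,0,-1,0,0,0,0,5.6,0,-1,0,0,0,0,6.3,0,-1]
}}

```text
time: 8.05
tool_pos: [0.4998, -0.0231, 0.0637]
tool_rot: [-0.417, 1.569, -0.552]
contact_force: [-0.5, -4.0, 5.8]
opening: 0.0004
```

```bash
python3 -c "
from m import *
report(railpt(-.0455,.0637))"
```

```text
t 8.05 tcp [ 0.4998 -0.0231  0.0637] box y -0.0849 railoff x 0.0002 F [-0.46 -3.99  5.81] op 0.0004 q [-1.99e-01  4.62e-01  1.78e+00 -1.00e-03  8.97e-01 -6.40e-02]
turn deg [0.36 0.1  0.04]
to [0.5051 0.016  0.0637] shift cm [-0.01  3.94  0.  ]
```

Still in contact at y = -0.085. I'll keep sliding to the notch centre and check that the contact force drops.

Emit:
{"name": "jog_arm", "arguments": {
  "plan": [0,0,0,0,0.6,0,-1,0,0,0,0,1.2,0,-1,0,0,0,0,1.8,0,-1,0,0,0,0,2.4,0,-1,0,0,0,0,3.0,0,-1,0,0,0,0,3.5,0,-1,0,0,0,0,3.8,0,-1,0,0,0,0,3.8,0,-1]
}}

```text
time: 8.85
tool_pos: [0.504, 0.0152, 0.0628]
tool_rot: [2.796, 1.57, 2.662]
contact_force: [-0.8, -0.2, 0.6]
opening: 0.0004
```

```bash
python3 -c "
from m import *
from h import *
from cell import cams
report(railpt(-.0455,.0637))
d=cams.read_camera('scene');np.savez('i_scene.npz',**d)
c=d['image'][120:220,230:365,::-1];cv2.imwrite('pics/i.png',cv2.resize(c,None,fx=5,fy=5,interpolation=cv2.INTER_CUBIC))
c=cams.read_camera('top')['image'][190:260,145:335,::-1];cv2.imwrite('pics/i2.png',cv2.resize(c,None,fx=4,fy=4,interpolation=cv2.INTER_CUBIC))
"
```

```text
t 8.85 tcp [0.504  0.0152 0.0628] box y -0.0464 railoff x -0.001 F [-0.79 -0.17  0.56] op 0.0004 q [-0.122  0.47   1.768  0.     0.904  0.012]
turn deg [ 0.38 -0.04 -0.02]
to [0.5051 0.016  0.0637] shift cm [-0.09  0.09  0.1 ]
```

View pics/i.png

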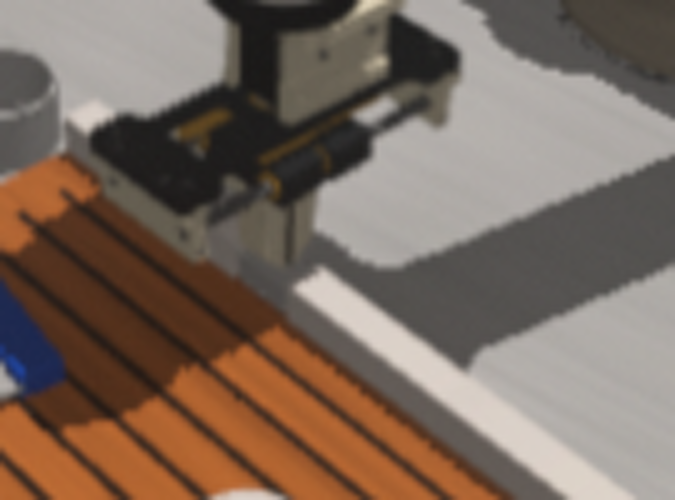

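Emit:
{"name": "jog_arm", "arguments": {
  "plan": [0,0,0,0.2,0,0,-1,0,0,0,0.4,0,0,-1,0,0,0,0.6,0,0,-1,0,0,0,0.7,0,0,-1]
}}

```text
time: 9.35
tool_pos: [0.5043, 0.0145, 0.0563]
tool_rot: [-0.014, 1.571, -0.149]
contact_force: [-1.3, -0.1, 4.5]
opening: 0.0008
```

Touched the tongue at z ≈ 0.057, about 6 mm below the rail. Now pressing.

Emit:
{"name": "jog_arm", "arguments": {
  "plan": [0,0,0,0.2,0,0,-1,0,0,0,0.4,0,0,-1,0,0,0,0.6,0,0,-1,0,0,0,0.8,0,0,-1,0,0,0,0.9,0,0,-1,0,0,0,0.9,0,0,-1]
}}

```text
time: 9.95
tool_pos: [0.5047, 0.0145, 0.0476]
tool_rot: [0.081, 1.57, -0.054]
contact_force: [-1.1, 0.2, 5.1]
opening: 0.0007
```

Emit:
{"name": "jog_arm", "arguments": {
  "plan": [0,0,0,0.1,0,0,-1,0,0,0,0.2,0,0,-1,0,0,0,0.2,0,0,-1]
}}

```text
time: 10.25
tool_pos: [0.5048, 0.0145, 0.0473]
tool_rot: [0.004, 1.569, -0.131]
contact_force: [-6.5, 0.7, 21.7]
opening: 0.0007
```

```bash
python3 -c "
from m import *
report()"
```

```text
t 10.25 tcp [0.5048 0.0145 0.0473] box y -0.047 railoff x -0.0001 F [-6.49  0.74 21.72] op 0.0007 q [-0.123  0.493  1.783 -0.     0.862  0.012]
turn deg [ 0.35  0.13 -0.  ]
```

The stop is reached: the force rose to 22 N with no further travel. I'll raise the hand straight up and back off.

Emit:
{"name": "jog_arm", "arguments": {
  "plan": [0,0,0,-0.5,0,0,-1,0,0,0,-1.5,0,0,-1,0,0,0,-3.5,0,0,-1,0,0,0,-7,0,0,-1,0,0,0,-11,0,0,-1,0,0,0,-15,0,0,-1,0,0,0,-18,0,-3,-1,0,0,0,-20,0,-7,-1,0,0,0,-20,0,-10,-1,0,0,0,-20,0,-10,-1]
}}

```text
time: 11.25
tool_pos: [0.4024, 0.0286, 0.2461]
tool_rot: [0.262, 1.57, 0.127]
contact_force: [1.0, -0.0, -0.5]
opening: 0.0004
```

```bash
python3 -c "
from m import *
from h import *
from cell import cams
report()
for n in('scene','top'):
  d=cams.read_camera(n);np.savez('j_'+n+'.npz',**d);cv2.imwrite('pics/j_'+n+'.png',d['image'][:,:,::-1])
a=np.load('a_top.npz')['image'];b=d['image']
s=np.vstack([a[190:260,145:335],b[190:260,145:335]])[:,:,::-1];cv2.imwrite('pics/j2.png',cv2.resize(s,None,fx=4,fy=4,interpolation=cv2.INTER_CUBIC))
"
```

```text
t 11.25 tcp [0.4024 0.0286 0.2461] box y -0.0474 railoff x -0.1035 F [ 0.97 -0.   -0.49] op 0.0004 q [-0.12   0.08   1.748  0.     1.313  0.015]
turn deg [ 0.37  0.03 -0.01]
```

View pics/j_top.png

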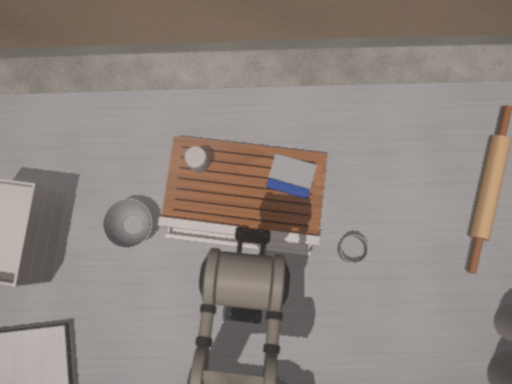

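View pics/j_scene.png

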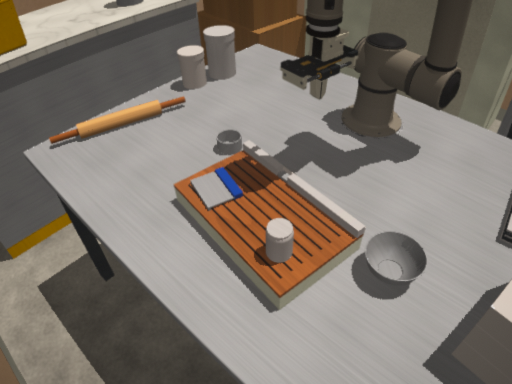

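View pics/j2.png

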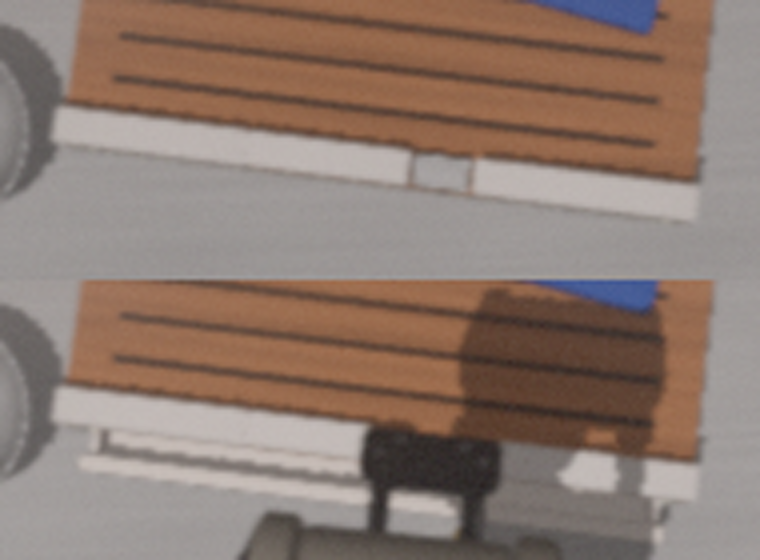

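The drawer is out and the objects haven't moved. I'll measure how far it came out before handing in.

```bash
python3 - <<'E'
from m import *
from h import *
t=np.load("j_top.npz")
for c in((80,468),(300,497),(360,503)):
    b=onz(t,((c[0]+.5)/4-.5+145,(c[1]-280+.5)/4-.5+190),.048)[:2]-M;print('front plate offset from rail',b@ex,'-> box x',b@ex-.118,'y',b@ey)
from cell import observe
print(observe()['qvel'].round(3))
E
```

```text
front plate offset from rail -0.04077026795227979 -> box x -0.15877026795227978 y 0.20337278368768885
front plate offset from rail -0.04212635574632883 -> box x -0.16012635574632883 y 0.04755840139908433
front plate offset from rail -0.04119886953004122 -> box x -0.1591988695300412 y 0.00550601725451534
[-0.004  0.036 -0.024 -0.    -0.006  0.   ]
```

```bash
python3 -c "
from cell import robot
print(robot.hand_in())"
```

```text
the job is handed in; nothing more can be done
None
```

The crumb drawer is released and stands about 29–30 mm out, and I handed the job in at about 11.4 s of the 51 s allowed; no verdict is reported.

**What I did:** I put the closed fingertips on the rail at its right end (box y = −0.173 m, about 6 N). I then drew them along the top to the notch at y ≈ −0.046 m, where the contact force vanished. I pressed the tongue down to its stop, where the force rose to about 22 N with no further travel. Then I lifted the hand straight up and backed it away.

**Last checks:**
- **Drawer:** in the final top picture its front plate is at box x ≈ −0.16 m, taking the case front at −0.13 m when shut.
- **Tongue:** fingertip travel from first touch to the stop was about 10 mm. The arm hid the notch in the last top view, so I didn't check the tongue in a picture.
- **Loose objects:** the shaker, scraper, cutter and bowl look unmoved in the pictures; I compared them by eye and did not measure.
- **Hand:** it touches nothing, with forces only at noise level.

**One disagreement:** contact with the rail came at a reported TCP height of 0.0637 m instead of 0.085 m. The scene picture also showed the real fingertips about 20 mm above the reported point, so I found every height by touch. The steps between heights matched the description: 6 mm down to the tongue, then 10 mm to its stop.

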